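# Scrape the offcuts off the fixture plate

### The job

Clear the fixture plate for the next job: take the scraper block from the tool tray, push all seven steel offcuts over the plate's edge into the bare chip tray, and stand the scraper upright back in the tool tray. Move the offcuts with the scraper only (they are sharp, so no fingers), and leave the clamped part, the two blocks lying beside it and everything else where they are.

Things in the scene. Friction and masses are not known exactly. Their poses are not given: they have to be found in the camera images.
- plate: Aluminium fixture plate fixed on the bench, with a grid of small tapped holes; 280 (its x) x 320 (its y) mm, flat top 30 mm above the bench, no rim. Origin at the centre of its underside (bench height); its y axis points across the robot, towards the left tray (turned at most 0.15 rad), -y towards the right one. Beyond 0.78 m ahead of the robot stand a pendant and other fixed equipment, up to 180 mm high.
- blank: Part-made aluminium gripper finger clamped to the plate between a fixed stop and an edge clamp; the whole set-up is fixed, 40 (its x) x 111 (its y, from -53.5 to +57.5) mm and 24 mm high above the plate's top. Origin at plate-top height, on the middle of the part.
- setblock_c (a point): Loose solid steel setting block with three small holes in its top, lying on the plate close along one long side of the clamped part: 25 (its x) x 50 (its y) x 25 mm high. Point at its centre. Stays where it is.
- veeblock_c (a point): Loose dark steel vee block standing on the plate close along the other long side of the clamped part: 25 (its x) x 36 (its y) x 25 mm high. Point at its centre. Stays where it is.
- chip_tray: Chip tray: low bare sheet-steel tray fixed on the bench against the plate's left or right edge (2 mm gap), empty at the start; outside 280 (its x) x 106 (its y) x 14 mm high, walls and floor 3 mm. Its rim lies 16 mm below the plate's top. Origin at the centre of its underside.
- tool_tray: Tool tray: same steel tray, fixed against the opposite edge of the plate, lined with ribbed black rubber (standing surface 6 mm above the bench); holds the scraper, a tin and a spanner. Same outside size and axes as the chip tray. Origin at the centre of its underside.
- scraper_c (a point): Scraper block, about 0.25 kg, standing upright in the tool tray: a rubber wiping foot 26 (its x) x 90 (its y) mm with square upright faces, 12 mm high, under a thin aluminium bar (to 16 mm above its bottom), with an upright wooden grip 22 (x) x 70 (y) mm from 16 to 78 mm above its bottom. Point at its centre, 39 mm above its bottom edge; z up. The grip is meant to be pinched across its 22 mm (along its x).
- tin: Small closed steel tin, 48 mm diameter, 50 mm high, standing in the tool tray. Origin at the centre of its underside. Stays where it is.
- spanner: Small steel spanner, 85 x 18 x 6 mm, lying across the middle of the tool tray. Origin at the middle of its underside, x along it. Stays where it is.
- bottle: Drinking-water bottle, 64 mm diameter, 190 mm high, standing on the right of the bench. Origin at the centre of its underside.
- mug: White mug, 80 mm diameter, 90 mm high, at the left of the bench. Origin at the centre of its underside.
- offcut0_c (a point): Loose steel offcut (sawn bar end 20 x 14 x 9 mm high, 14 to 20 g) lying flat on the plate. Point at its centre.
- offcut1_c (a point): Loose steel offcut (round slug 17 diameter x 9 mm high, 14 to 20 g) lying flat on the plate. Point at its centre.
- offcut2_c (a point): Loose steel offcut (sawn bar end 16 x 16 x 10 mm high, 14 to 20 g) lying flat on the plate. Point at its centre.
- offcut3_c (a point): Loose steel offcut (sawn bar end 20 x 12 x 10 mm high, 14 to 20 g) lying flat on the plate. Point at its centre.
- offcut4_c (a point): Loose steel offcut (round slug 18 diameter x 9 mm high, 14 to 20 g) lying flat on the plate. Point at its centre.
- offcut5_c (a point): Loose steel offcut (sawn bar end 18 x 15 x 9 mm high, 14 to 20 g) lying flat on the plate. Point at its centre.
- offcut6_c (a point): Loose steel offcut (round slug 16 diameter x 9 mm high, 14 to 20 g) lying flat on the plate. Point at its centre.

How it is judged (in metres and radians):
At the end, for the whole second after the job is handed in: All seven offcuts lie in the chip tray (centres within its walls and less than 26 mm above its underside), and the released scraper stands upright (within 0.12 rad) on the liner of the tool tray, its centre within the tray's walls (x of offcut0_c in the frame of chip_tray between -0.14 and 0.14 m and y of offcut0_c in the frame of chip_tray between -0.053 and 0.053 m and z of each of offcut0_c, offcut1_c, offcut2_c, offcut3_c, offcut4_c, offcut5_c, offcut6_c in the frame of chip_tray below 0.026 m and x of offcut1_c in the frame of chip_tray between -0.14 and 0.14 m and y of offcut1_c in the frame of chip_tray between -0.053 and 0.053 m and x of offcut2_c in the frame of chip_tray between -0.14 and 0.14 m and y of offcut2_c in the frame of chip_tray between -0.053 and 0.053 m and x of offcut3_c in the frame of chip_tray between -0.14 and 0.14 m and y of offcut3_c in the frame of chip_tray between -0.053 and 0.053 m and x of offcut4_c in the frame of chip_tray between -0.14 and 0.14 m and y of offcut4_c in the frame of chip_tray between -0.053 and 0.053 m and x of offcut5_c in the frame of chip_tray between -0.14 and 0.14 m and y of offcut5_c in the frame of chip_tray between -0.053 and 0.053 m and x of offcut6_c in the frame of chip_tray between -0.14 and 0.14 m and y of offcut6_c in the frame of chip_tray between -0.053 and 0.053 m and x of scraper_c in the frame of tool_tray between -0.137 and 0.137 m and y of scraper_c in the frame of tool_tray between -0.05 and 0.05 m and height (world z) of scraper_c below 0.052 m and angle between scraper_c's own z axis and vertical below 0.12 rad); the robot touches nothing.
It fails at once if an offcut is touched with the fingers or the arm (contact force between any of the fingers, the arm and offcut0 above 0.5 N or contact force between any of the fingers, the arm and offcut1 above 0.5 N or contact force between any of the fingers, the arm and offcut2 above 0.5 N or contact force between any of the fingers, the arm and offcut3 above 0.5 N or contact force between any of the fingers, the arm and offcut4 above 0.5 N or contact force between any of the fingers, the arm and offcut5 above 0.5 N or contact force between any of the fingers, the arm and offcut6 above 0.5 N).
It fails at once if a setting block beside the clamped part is shifted more than 8 mm (distance of any of setblock_c, veeblock_c from where it was at the start of the episode above 0.008 m).
It fails at once if the tin, spanner, bottle or mug is shifted more than 15 to 20 mm (distance of tin from where it was at the start of the episode above 0.015 m or distance of any of spanner, bottle, mug from where it was at the start of the episode above 0.02 m).
It also fails if it takes over 64 s, if anything falls off the work surface, if the arm or the gripper's body presses on something with over 40 N, if the wrist force passes 120 N, or if a joint passes its speed limit or range.

### The arm

A 6-joint arm with a two-finger parallel gripper is mounted at the origin on the work surface. World frame = base frame: x ahead of the robot, y to its left, z up, the work surface at z = 0. Lengths are in m, angles in degrees, forces in N, time in s.
With the tool pointing down it reaches from about 0.375 to 0.75 m from the base axis. Payload 9 kg.
Tool frame: the origin (TCP) lies where the fingers leave the gripper's body, on its centre line; the fingertips stand 73 mm ahead of it and the grasp point (between the pads) lies 54 mm ahead of it (robot.tip_reach is the distance from the TCP to the fingertips, in m); z points along the fingers, y is the direction in which the jaws open and shut (so a half turn about z gives the same grasp; the last joint's range is limited). The gripper opens to 85 mm and grips with 20 to 120 N. Pads are 22 mm wide; open, the fingers measure 114 mm over their backs; the gripper's body (76 mm by 85 mm) begins 54 mm behind the grasp point. The pads swing forward as they close: fully open they stand 13 mm farther back than shut.
Start: joints at [62.47, 5.964, 5.575, 89.605, 0, 77.527], TCP at [0.156, 0.579, 0.304] pointing down, gripper open.
Joint ranges: [-171.21, 171.21], [-48.23, 106.86], [-62.78, 66.21], [-105.2, 120.99], [-86.42, 89.51], [-180, 180]. Speed limits (degrees/s): [127.2, 127.2, 147.25, 180, 180, 180].

### API

Orientations are given as [roll, pitch, yaw] about the fixed x, y, z axes, in that order (R = Rz(yaw) Ry(pitch) Rx(roll)).
In Python, from plant import robot gives the robot as it stands. Calls block until the motion is done:
- robot.move_pose(position, orientation): joint-space move of the TCP to a pose.
- robot.line_to(position, vel=0.15, rotation=None, guard=None): straight line of the TCP; rotation=None keeps the orientation; vel is the mean speed in m/s. With guard (N) it stops when the force on the tool has changed by that much, and returns True; else False.
- robot.goto_joints(angles): joint-space move.
- robot.set_gripper(opening): finger opening in m; the grip force is fixed at half the most; returns when the fingers have stopped.
- robot.pause(seconds).
- robot.ik(position, orientation): joint angles nearest the present ones, or None.
- robot.observe(): the state.
- robot.grab_frame(name): name is "scene" or "top"; returns the picture (420x560x3 uint8, blue, green, red); there is no depth.
- robot.get_calibration(name): a dict with "vertical_fov" (degrees; the focal length in pixels is half the picture's height over the tangent of half this angle, whatever the lens; pixels are square), "cx", "cy" (the principal point, pixels), "k1" (the pictures are not rectified: a ray, as slopes to the right and down, at radius r is drawn at 1 + k1 r^2 times it, then the intrinsics apply), "rvec" (rotation vector, rad) and "tvec" (3), from world to camera coordinates, as OpenCV has them. Camera axes: x right, y down, z forward; pixel columns grow to the right and rows downward; lengths in m; the calibration is good to about 2 mm. A picture is of the moment at which its call begins. get_calibration takes no time and is no camera call.
A pose or a line that the arm cannot do raises robot.IKError and nothing moves.
- robot.job_done(): hands the job in, once; it reports no verdict.
The state is a dict: "time": time; "q": joint angles; "qvel": joint speeds; "joint_torque": joint torques, N m; "tool_pos": TCP position; "tcp_rot": TCP orientation; "ft_force": force on the tool from outside, world axes, zero at the start; "torque": the same for the moment, N m; "gripper_width": finger opening in m.
Only numpy, scipy, OpenCV 4.12 (cv2) and the standard library are available. Lean on these libraries where they do the work, as an engineer would, in place of code of your own. Each camera call takes 0.05 s, during which the arm holds its last target. There are 200 camera calls.

## Working session

There is one attempt and no reset: what is moved stays moved. The work goes in short steps, each a Python script; the robot and the scene stay as the last script left them, time stands still between calls to the robot, and variables do not carry over. Pictures are saved under pics/ and viewed, about 8 in all and at most 12, crops included, and the job is handed in when it is done.

```bash
mkdir -p pics; cat > h.py <<'E'
import numpy as np, cv2
from plant import robot
def cal(n):
    c=robot.get_calibration(n); f=210/np.tan(np.radians(c['vertical_fov'])/2)
    R=cv2.Rodrigues(np.array(c['rvec'],float))[0]; t=np.array(c['tvec'],float).ravel()
    return f,c['cx'],c['cy'],c['k1'],R,t
def ray(n,px):
    f,cx,cy,k1,R,t=cal(n); d=np.array([(px[0]-cx)/f,(px[1]-cy)/f]); u=d.copy()
    for _ in range(30): u=d/(1+k1*(u@u))
    return -R.T@t, R.T@np.array([u[0],u[1],1])
def pt(n,px,z):
    o,d=ray(n,px); return o+d*(z-o[2])/d[2]
def proj(n,p):
    f,cx,cy,k1,R,t=cal(n); c=R@np.array(p,float)+t; u=c[:2]/c[2]; u=u*(1+k1*(u@u))
    return np.array([f*u[0]+cx,f*u[1]+cy])
E
python3 - <<'E'
from h import *
for n in("top","scene"):
    im=robot.grab_frame(n); cv2.imwrite(f"pics/{n}0.png",im)
    cv2.imwrite(f"pics/{n}0b.png",cv2.resize(im,(800,600),interpolation=cv2.INTER_CUBIC))
    o,d=ray(n,(280,210)); print(n,robot.get_calibration(n),o,d)
print(robot.observe())
E
```

```text
top {'vertical_fov': 45.66114975712115, 'cx': 273.5863644117393, 'cy': 203.75233686499493, 'k1': -0.04423502871659598, 'rvec': array([ 2.17109089, -2.11192778,  0.15312764]), 'tvec': array([-0.02253136,  0.52817641,  1.33031233])} [ 0.32623984 -0.01845145  1.39371302] [ 0.13573079 -0.00551168 -0.99089302]
scene {'vertical_fov': 44.151983983072064, 'cx': 277.9354073501004, 'cy': 206.60825298515545, 'k1': -0.20294854187451247, 'rvec': array([ 2.05710232,  1.63383231, -0.51345689]), 'tvec': array([-0.10697303, -0.36295152,  2.09672371])} [ 1.47445199 -0.22157135  1.5219477 ] [-0.54670022  0.12545278 -0.82791261]
{'time': 0.1, 'q': array([ 6.24692499e+01,  5.99668586e+00,  5.53194820e+00,  8.96046994e+01,
       -7.85254229e-04,  7.75271667e+01]), 'qvel': array([ 0.02474146, -0.05175247,  0.08746249, -0.03070555,  0.01868331,
        0.06294309]), 'joint_torque': array([ 7.22570912e-03, -5.58202028e+01,  5.04722464e+01,  1.28470600e-02,
       -1.33717249e-04, -1.94629644e-05]), 'tool_pos': array([0.15576618, 0.57920869, 0.30318898]), 'tcp_rot': array([-1.79932032e+02, -1.42300556e-02,  1.64942075e+02]), 'ft_force': array([ 0.70189504,  0.03945061, -0.09966   ]), 'torque': array([ 0.02684924, -0.08233942, -0.01894554]), 'gripper_width': 0.085874149111356}
```

View pics/top0b.png

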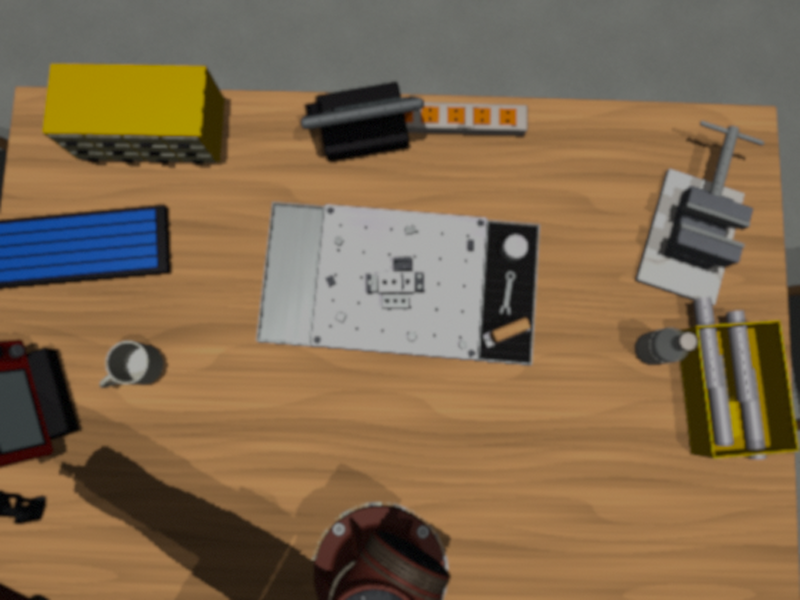

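View pics/scene0b.png

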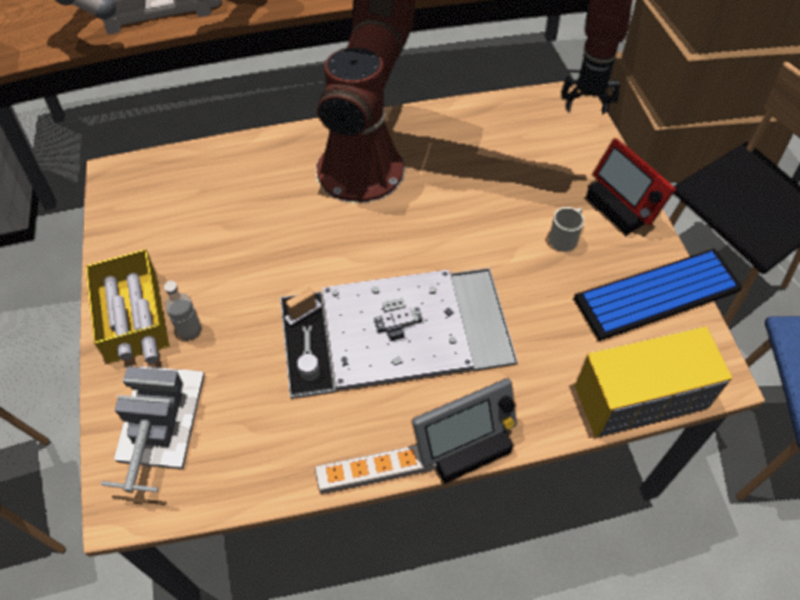

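Top view: the chip tray is on the left (+y) and the tool tray on the right, holding the scraper, spanner and tin. Seven offcuts surround the central clamp. Next I'll look closer and measure the corners.

```bash
python3 - <<'E'
from h import *
im=cv2.imread("pics/top0.png"); x0,y0=178,138
c=im[y0:y0+122,x0:x0+205]; cv2.imwrite("pics/crop1.png",cv2.resize(c,None,fx=3.9,fy=3.9,interpolation=cv2.INTER_CUBIC))
# plate mask: bright & not tray: print candidates
g=cv2.cvtColor(im,cv2.COLOR_BGR2GRAY)
m=np.zeros_like(g); m[y0:y0+122,x0:x0+205]=255
hsv=cv2.cvtColor(im,cv2.COLOR_BGR2HSV)
pl=((hsv[...,1]<40)&(g>150)&(m>0)).astype(np.uint8)
print(g[200,180:240]); 
cs,_=cv2.findContours(pl,cv2.RETR_EXTERNAL,cv2.CHAIN_APPROX_NONE); k=max(cs,key=cv2.contourArea)
q=cv2.boxPoints(cv2.minAreaRect(k)); print(q/1)
for p in q: print(p, pt("top",p,.03))
hull=cv2.convexHull(k); ap=cv2.approxPolyDP(hull,4,True)[:,0]; 
for p in ap: print('ap',p,pt("top",p,.03))
E
```

```text
[127 127 128 128 117 116 136 152 157 158 158 157 157 158 157 158 157 159
 159 158 159 159 159 160 160 161 162 162 161 160 161 162 163 165 167 166
 166 167 166 161 149 142 157 169 172 172 172 172 168 154 129 120 133 148
 160 168 171 173 172 172]
[[182.31873 238.09   ]
 [190.60828 139.65121]
 [341.214   152.3338 ]
 [332.92444 250.77258]]
[182.31873 238.09   ] [0.42794916 0.23969341 0.03      ]
[190.60828 139.65121] [0.70664638 0.2316423  0.03      ]
[341.214  152.3338] [ 0.68120141 -0.1937395   0.03      ]
[332.92444 250.77258] [ 0.40478352 -0.17325927  0.03      ]
ap [193 159] [0.6507943  0.22187285 0.03      ]
ap [233 144] [0.69705021 0.11122562 0.03      ]
ap [332 152] [ 0.68143604 -0.16782738  0.03      ]
ap [339 159] [ 0.66181143 -0.1876562   0.03      ]
ap [333 244] [ 0.42325626 -0.17325872  0.03      ]
ap [324 250] [ 0.40623423 -0.14888319  0.03      ]
ap [183 237] [0.43099354 0.23797986 0.03      ]
```

View pics/crop1.png

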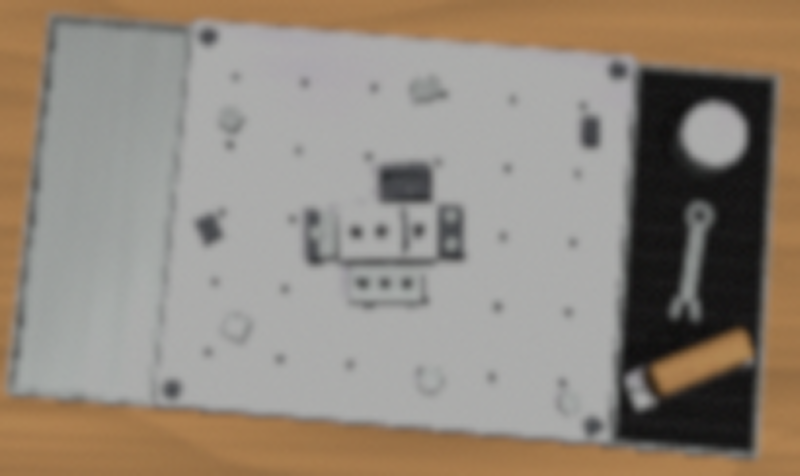

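Crop: the offcuts are at (232,121), (428,90), (590,131), (209,228), (237,327), (430,380) and (567,402). The vee block is at (405,183), the setblock at (385,285), and the clamp spans columns 305–463. The scraper grip is orange, at about (702,362). I'll convert all of these to the plate frame.

```bash
cat >> h.py <<'E'
def cr(p,z): return pt("top",np.array([178,138])+(np.array(p,float)+.5)/3.9-.5,z)
_c=np.array([cr(p,.03)[:2] for p in [(190,20),(636,60),(613,440),(155,403)]])
C0=_c.mean(0); _y=(_c[0]+_c[3]-_c[1]-_c[2])/2; _x=(_c[0]+_c[1]-_c[2]-_c[3])/2
YAW=(np.arctan2(_y[1],_y[0])-np.pi/2+np.arctan2(_x[1],_x[0]))/2
RP=np.array([[np.cos(YAW),-np.sin(YAW)],[np.sin(YAW),np.cos(YAW)]])
def toP(w): return RP.T@(np.array(w)[:2]-C0)
def toW(p): return C0+RP@np.array(p,float)
E
python3 - <<'E'
from h import *
import h
print("plate",C0,np.degrees(YAW),np.linalg.norm(h._x),np.linalg.norm(h._y),[np.round(toP(c)*1e3) for c in h._c])
for n,p,z in [(k,v,.037) for k,v in dict(A=(232,121),B=(428,90),C=(590,131),D=(209,228),E=(237,327),F=(430,380),G=(567,402)).items()]+[("vee TL",(380,165),.055),("vee TR",(432,168),.055),("set BL",(348,303),.04),("set BR",(424,305),.04),("clampL",(305,235),.05),("clampR",(463,232),.05),("tin",(714,133),.05)]:
    w=cr(p,z); print(n,np.round(w*1e3),np.round(toP(w)*1e3))
im=cv2.imread("pics/top0.png"); hsv=cv2.cvtColor(im,cv2.COLOR_BGR2HSV)
m=np.zeros(im.shape[:2],np.uint8); m[215:255,342:374]=1
o=((hsv[...,1]>70)&(hsv[...,2]>60)&(m>0)).astype(np.uint8); o=cv2.morphologyEx(o,cv2.MORPH_OPEN,np.ones((2,2)))
cs,_=cv2.findContours(o,cv2.RETR_EXTERNAL,cv2.CHAIN_APPROX_NONE)
for k in cs:
    if cv2.contourArea(k)>40:
        q=cv2.boxPoints(cv2.minAreaRect(k)); w=np.array([pt("top",p,.08)[:2] for p in q]); print(cv2.contourArea(k),q.tolist(),w, w.mean(0))
        e=w[1]-w[0],w[2]-w[1]; print([(np.linalg.norm(v),np.degrees(np.arctan2(v[1],v[0]))) for v in e])
E
```

```text
plate [ 0.55200236 -0.02437261] -3.0848647364260318 0.2756979028339717 0.3225258315002223 [array([140., 162.]), array([ 136., -161.]), array([-138., -162.]), array([-138.,  160.])]
A [625.  96.  37.] [ 66. 124.]
B [651. -43.  37.] [100. -13.]
C [ 624. -159.   37.] [  80. -131.]
D [547. 109.  37.] [-12. 133.]
E [477.  87.  37.] [-81. 107.]
F [444. -49.  37.] [-107.  -31.]
G [ 431. -145.   37.] [-114. -127.]
vee TL [592. -10.  55.] [39. 16.]
vee TR [591. -47.  55.] [ 40. -20.]
set BL [496.  10.  40.] [-58.  31.]
set BR [496. -44.  40.] [-55. -22.]
clampL [542.  41.  50.] [-14.  65.]
clampR [547. -70.  50.] [ -3. -45.]
tin [ 623. -245.   50.] [  82. -217.]
242.0 [[343.75860595703125, 231.89657592773438], [369.7930908203125, 221.4827880859375], [373.5172119140625, 230.79312133789062], [347.48272705078125, 241.2069091796875]] [[ 0.4524241  -0.19567173]
 [ 0.48196781 -0.26457385]
 [ 0.45745601 -0.27444822]
 [ 0.42807658 -0.20568878]] [ 0.45498112 -0.23509564]
[(np.float64(0.0749688748550974), np.float64(-66.7914069225777)), (np.float64(0.026425972685474128), np.float64(-158.05838332443307))]
```

Heights and sizes agree: the plate measures 276×323 against 280×320, and the grip 75×26 including one side. The lane centres in plate x are −112 (near), +93 (far) and −12 (middle). Next step is grasping the scraper.

```bash
python3 - <<'E'
from h import *
Y=113.2; g=[.455,-.235]
robot.move_pose([*g,.24],[180,0,Y])
robot.line_to([*g,.112],vel=.12)
robot.set_gripper(.012)
s=robot.observe(); print(s['time'],s['gripper_width'],s['tool_pos'],s['ft_force'])
robot.line_to([*g,.20],vel=.12)
s=robot.observe(); print(s['time'],s['gripper_width'],s['tool_pos'],s['ft_force'],s['q'])
# turn to push pose, high, behind near-lane
w=toW((-.112,-.162)); o=[180,0,180+np.degrees(YAW)]
robot.move_pose([*w,.20],o)
s=robot.observe(); print(s['time'],s['gripper_width'],s['tool_pos'],s['tcp_rot'],s['q'])
a=robot.grab_frame("scene"); b=robot.grab_frame("top")
cv2.imwrite("pics/top1.png",b)
u=proj("scene",[*w,.12]).astype(int)
A=cv2.resize(a[max(u[1]-70,0):u[1]+80,max(u[0]-90,0):u[0]+110],(800,600),interpolation=cv2.INTER_CUBIC); cv2.imwrite("pics/s1.png",A)
E
```

```text
4.9667 0.021265609129308197 [ 0.45511879 -0.23502492  0.11212674] [ 0.34710511 -0.23020571  0.2208158 ]
5.85 0.021578945096181516 [ 0.45468421 -0.23470718  0.19904252] [ 0.10683375  0.15435866 -2.55353987] [-4.19743234e+01 -9.13150321e+00 -2.01639776e+01  7.90469502e+01
 -3.21331620e-05  2.48255216e+01]
6.8417 0.02141773895187091 [ 0.43135251 -0.18014216  0.1995859 ] [ 1.79985611e+02 -2.71279539e-02  1.76805916e+02] [-3.87602071e+01 -1.74079281e+01 -2.72195716e+01  8.02187931e+01
 -4.07369956e-03 -3.55661185e+01]
```

View pics/s1.png

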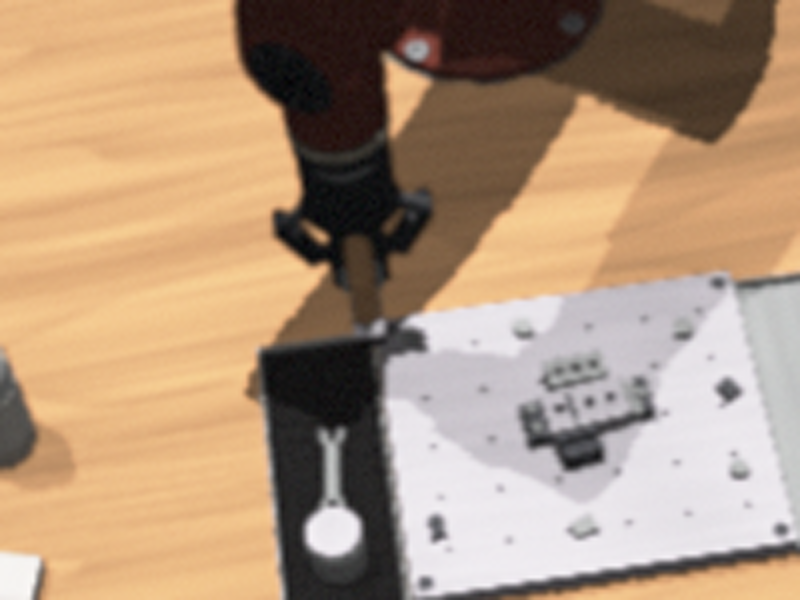

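The scraper is upright in the gripper (width 21.4 mm, weight 2.5 N) and stands behind the near lane. Now the near-lane sweep.

```bash
cat >> h.py <<'E'
OR=[180,0,180+np.degrees(YAW)]; ZP=.1373
def sweep(x,y0,y1=.177):
    robot.move_pose([*toW((x,y0)),.20],OR)
    robot.line_to([*toW((x,y0)),ZP],vel=.1)
    s=robot.observe(); print("down",s['time'],s['tool_pos'],s['ft_force'])
    robot.line_to([*toW((x,y1)),ZP],vel=.11)
    s=robot.observe(); print("end",s['time'],s['tool_pos'],s['ft_force'],s['gripper_width'])
    robot.line_to([*toW((x,y1)),.20],vel=.15)
def look(fn,n="top"):
    a=robot.grab_frame(n); cv2.imwrite(f"pics/{fn}_raw.png",a)
    if n=="top": c=a[138:260,178:383]
    else: c=a[180:290,190:370]
    cv2.imwrite(f"pics/{fn}.png",cv2.resize(c,None,fx=3.9,fy=3.9,interpolation=cv2.INTER_CUBIC))
E
python3 - <<'E'
from h import *
sweep(-.112,-.158)
w=toW((-.112,.177)); 
look("s2","scene"); look("t2")
E
```

```text
down 7.9667 [ 0.43164291 -0.17612965  0.13711891] [ 0.40202295  0.13032347 -1.95449827]
end 11.1583 [0.44973056 0.15818004 0.13731287] [-0.10534689  0.2369527  -2.69134912] 0.021182592584232888
```

View pics/s2.png

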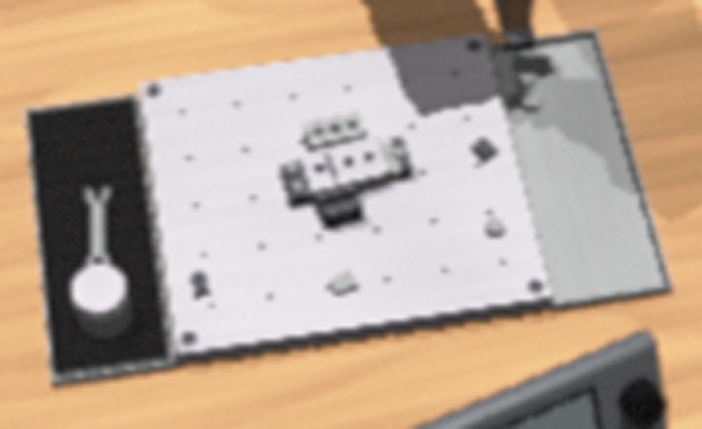

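The near lane is clear: E, F and G have gone into the tray at about (520,85), and the setblock hasn't moved. Next D, then the far lane.

```bash
python3 - <<'E'
from h import *
sweep(-.012,.094)
sweep(.094,-.161)
robot.move_pose([*toW((-.05,-.12)),.25],OR)
print(robot.observe()['time'])
look("s3","scene"); look("t3")
E
```

```text
down 13.1833 [0.54500965 0.07035228 0.13721601] [ 1.02134168 -0.04864498 -2.8789589 ]
end 14.0917 [0.54957108 0.15264236 0.13725878] [-0.31847844  0.04353112 -1.67774101] 0.021452564556463858
down 16.7667 [ 0.63719556 -0.19001304  0.13701742] [-0.44761682 -0.47058854 -2.96038539]
end 19.9917 [0.65539652 0.14703902 0.13728995] [ 0.11731048 -0.16669095 -2.5415855 ] 0.020732114635267678
21.825
```

View pics/s3.png

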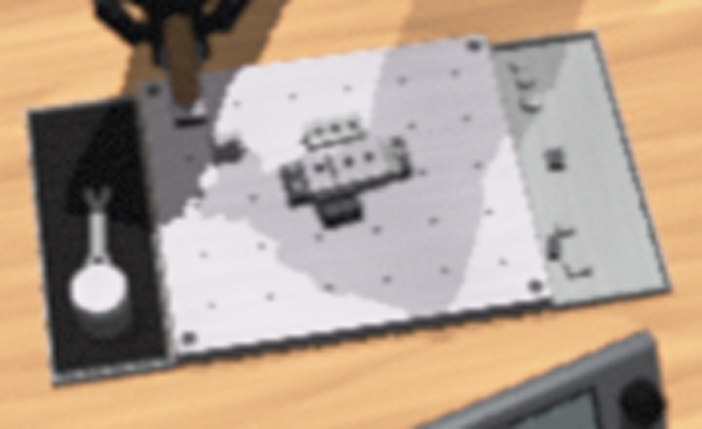

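View pics/t3.png

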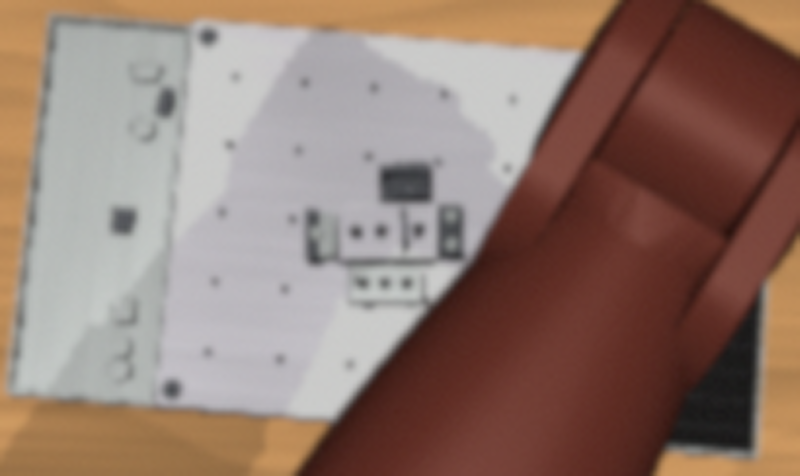

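All seven lie in the chip tray. Top view: (147,70), (166,100), (142,128), (123,220), (125,310), and two near (122,355). The plate is bare apart from the clamp and both blocks. I'll now return the scraper to where it stood.

```bash
python3 - <<'E'
from h import *
g=[.455,-.235]
robot.move_pose([*g,.22],[180,0,113.2])
robot.line_to([*g,.125],vel=.12)
print(robot.line_to([*g,.1115],vel=.03,guard=6))
s=robot.observe(); print(s['time'],s['tool_pos'],s['ft_force'])
robot.pause(.2); robot.set_gripper(.08); robot.pause(.2)
robot.line_to([*g,.24],vel=.12)
robot.goto_joints([62.47,5.964,5.575,89.605,0,77.527])
print(robot.observe()['time'],robot.observe()['gripper_width'])
look("s4","scene"); look("t4")
E
```

```text
True
24.2 [ 0.45503505 -0.23508258  0.11181109] [-0.72967542 -0.53267237  4.37107615]
29.475 0.07997035477767118
```

View pics/t4.png

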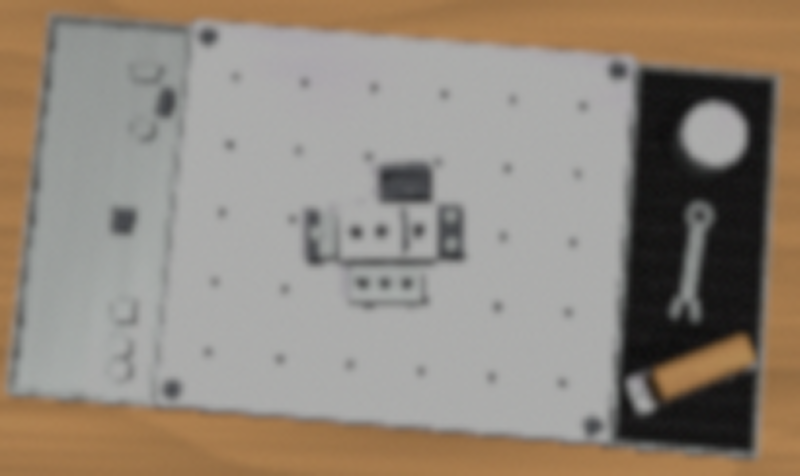

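View pics/s4.png

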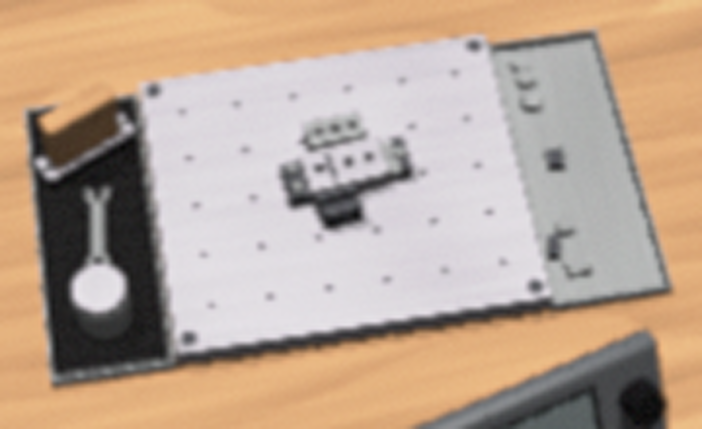

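The plate is bare and all seven offcuts are in the chip tray. The scraper stands in its old place, and the tin, spanner and blocks haven't moved. Handing in.

```bash
python3 -c "
from h import *
robot.job_done(); print(robot.observe()['time'])"
```

```text
the job is handed in; nothing more can be done
the job is handed in; nothing more can be done
```

I handed the job in at about 29.5 s of the 64 s allowed. I took the scraper from the tool tray and cleared the plate in three sweeps, with the foot about 1 mm above the plate. The near lane held three offcuts, the middle one and the far lane three. I then stood the scraper back where it had been.

**Offcuts:** the last top and scene pictures show all seven in the chip tray and none left on the plate.

**Scraper:** it looks upright in the tool tray and released, within about 2 mm of its old place. It touched down at 0.1118 m TCP height, against 0.112 m when I gripped it, so it is standing flat on the liner.

**Everything else:** the setting block, vee block, tin and spanner look unmoved in the pictures. I did not measure the bottle and mug afterwards, but no move went near them. The arm is back at its start pose, touching nothing.

No check failed or disagreed; no verdict was reported.

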